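# Hold the green colour cell in the lamp beam

## Robot

A 6-joint arm with a two-finger parallel gripper is mounted at the origin on the work surface. World frame = base frame: x ahead of the robot, y to its left, z up, the work surface at z = 0. Lengths are in m, angles in rad, forces in N, time in s.
With the tool pointing down it reaches from about 0.35 to 0.8 m from the base axis. Payload 7.3 kg.
Tool frame: the origin (TCP) lies at the very end of the fingers, on their centre line; the grasp point (between the pads) lies 19 mm behind it (grip_depth is the distance from the TCP to the grasp point, in m); z points along the fingers, y is the line along which they close (so a half turn about z gives the same grasp; the last joint's range is limited). The gripper opens to 85 mm and grips with 20 to 120 N. Pads are 22 mm wide; open, the fingers measure 114 mm over their backs; the gripper's body (76 mm by 85 mm) begins 54 mm behind the grasp point. The pads swing forward as they close: fully open they stand 13 mm farther back than shut.
Start: joints at [-1.255, 0.342, 1.524, -0, 1.275, -0.146], TCP at [0.234, -0.47, 0.231] pointing down, gripper open.
Joint ranges: [-2.53, 2.53], [-0.77, 2.02], [0.04, 2.7], [-1, 4.14], [0.28, 2.66], [-3.11, 3.11]. Speed limits (rad/s): [2.57, 2.57, 3.14, 3.14, 3.14, 3.14].

## Interface

Orientations are given as a 3x3 rotation matrix whose columns are the frame's x, y, z axes.
In Python, from station import * gives the robot as it stands. The module is installed in compiled form; this text tells all that it offers.
- The arm moves only by the tool move_arm, never from a script. Its argument "moves" is a list of rows, each a list of 2 entries, a list of its own where there are three numbers: the shift along the tool's x, y, z in m, then the turn about the tool's z in degrees. A call has 1 to 20 rows; each row is the pose to reach, as a shift and turn from the pose commanded when the call began, along the tool's axes at that moment; what a row does not reach only later rows make up. A row lasts 1/8 s, in which the tool goes at most 62.5 mm and 10.7 degrees, less where a joint would pass 70% of its speed; a pose out of reach is approached as far as the arm can. A call with a gripper value outside its range is refused whole. "claw" is the finger opening in m, from 0 to 0.0854, set as the call begins (left out, the last holds). The fingers move at their own pace and stop on an object; "grip_force" is the grip in N (left out, the last holds). Time passes only in rows, so rows that repeat a pose let the fingers close. It gives the time, the measured TCP pose, the force, the opening and the grip force at its end, in the units of the state.
- observe(): the state, without advancing time (a new reading comes with each control period).
- snapshot(name): name is "scene" or "top" or "wrist"; returns a dict with "image" (400x640x3 uint8, red, green, blue), "fx", "fy", "cx", "cy" (pixels), "D" ([k1, k2, p1, p2, k3] as OpenCV has them; the pictures are not rectified), "R" (3x3) and "t" (3): a world point X has camera coordinates R X + t. Camera axes: x right, y down, z forward; pixel columns grow to the right and rows downward; lengths in m; the calibration is good to about 2 mm. A picture is of the moment at which its call begins. There is no depth.
- hand_in(): hands the job in; it is judged then, once.
Trained networks look in a picture, given as the dict that the camera call returned (one of the last four; its "shot" number tells which), for a name from the list of things; names that differ only in an ending like _2 or _b are one class to them, and where a whole thing is asked for, a point or a joint stands for the part that bears it (a point fixed in the world has none). Each returns a list of dicts, best first, with "score" (0 to 1); they miss things now and then, are a little off and sometimes report something else, mostly with a low value. They report only what shows in the picture. A call takes as long as a camera call. They do not tell look-alikes from the thing itself.
- search_frame(picture, label): "xy" ([column, row] in pixels, amid what is visible of it).
- outline_of(picture, label): "pixels" (400x640 bool, what is visible of it) and "xy" ([column, row] in pixels, amid what is visible of it).
- place_of(picture, label): "xy" ([column, row] in pixels: a listed point, or the origin of a listed thing).
The state is a dict: "time_s": time; "joint_positions": joint angles; "joint_velocities": joint speeds; "joint_torque": joint torques, N m; "eef_pos": TCP position; "orientation": TCP orientation; "contact_force": force on the tool from outside, world axes, zero at the start; "moment": the same for the moment, N m; "grip_width": finger opening in m; "grasp_force": force on a finger pad.
Only numpy, scipy, OpenCV 4.12 (cv2) and the standard library are available. Lean on these libraries where they do the work, as an engineer would, in place of code of your own. Each camera call takes 0.05 s, during which the arm holds its last target. There are 200 camera calls.

## Task

Get a stray-light-free look at the green glass standard: close the lamp carton by folding down its standing short flap first and then the two long flaps over it, all flat. Then take the green cell out of the rack by its frosted faces only, never touching its clear faces with the fingers, and hold it upright in the light path between the lamp's tube and the screen, so that the beam passes squarely through the middle of its two clear faces. Finish while still holding it there, still and clear of lamp and screen, with the carton shut and the other things left where they are.

Things in the scene. Friction and masses are not known exactly. Their poses are not given: they have to be found in the camera images.
- lampbox: Fixed cardboard carton, open at the top, LED lamp inside: 140 (its x) x 200 (its y) x 150 mm high, 4 mm walls. Origin: centre of the underside, z up. A black beam tube, 48 mm thick, axis 100 mm up, sticks 30 mm out of its -y end wall; the light leaves along its -y. The rear (+y) short flap is already down. It stands to the robot's left, its -x side nearer the robot.
- flap_short (a joint): Angle (rad) of the short end flap: 0 = flat shut, 1.57 = straight up, more leans out. Hinge line: along the carton's x, at y = -100 mm, 151 mm above the table (the end wall above the beam tube); shut, the flap reaches 70 mm towards +y. 134 mm wide, 70 mm long, 3 mm thick. A stiff crease: it stays at any angle; 0.5 N at its free edge moves it.
- flap_short_edge (a point): Middle of the free edge of that flap (70 mm from its hinge line); moves with the flap.
- flap_near (a joint): Angle (rad) of the long side flap nearer the robot: 0 = flat shut, 1.57 = straight up, more leans out. Hinge line: along the carton's y, at x = -70 mm, 154 mm above the table; shut, the flap reaches 70 mm towards +x, over the short flaps. 200 mm wide, 70 mm long, 3 mm thick. A stiff crease: it stays at any angle; 0.5 N at its free edge moves it.
- flap_near_edge (a point): Middle of the free edge of that flap (70 mm from its hinge line); moves with the flap.
- flap_far (a joint): Angle (rad) of the long side flap farther from the robot: 0 = flat shut, 1.57 = straight up, more leans out. Hinge line: along the carton's y, at x = +70 mm, 154 mm above the table; shut, the flap reaches 70 mm towards -x over the short flaps, to meet the near flap. 200 mm wide, 70 mm long, 3 mm thick. A stiff crease: it stays at any angle; 0.5 N at its free edge moves it.
- flap_far_edge (a point): Middle of the free edge of that flap (70 mm from its hinge line); moves with the flap.
- beam_out (a point): Centre of the mouth of the beam tube, where the 12 mm wide beam comes out, 100 mm above the table. Axes as the carton's: the beam runs level along this point's own -y to the screen.
- screen: White upright screen 140 mm wide, 4 mm thick, top 167 mm above the table, on a wooden foot 150 x 70 x 12 mm, colour swatches low on its face; fixed, square to the beam, 150 to 180 mm in front of the tube's mouth. Origin: centre of the foot's underside; its white face looks along its own +y, towards the lamp.
- screen_spot (a point): The light spot on the white face of the screen, 100 mm above the table, where the beam ends.
- rack: Light beech rack block 64 mm (its x) x 190 mm (its y) x 26 mm high, fixed, with three square wells 33 x 33 mm, 18 mm deep, in a row along its y, 66 mm apart. Origin: centre of its underside. The cells stand 8 mm above the table and stick out 62 mm above the block.
- cell_green: Green glass colour standard in cuvette form, a solid upright bar 30 x 30 x 80 mm, about 170 g, in a well of the rack. Origin: centre of its underside, z up. Its frosted, milky pale faces look along its own +x and -x, its polished clear faces along its +y and -y. The one to hold. It starts about aligned with the rack: frosted faces look across the row, clear faces along it.
- cell_green_mid (a point): Centre of the green cell, 40 mm above its underside; the middle of its clear faces lies level with it.
- cell_amber: Amber glass colour standard in cuvette form, a solid upright bar 30 x 30 x 80 mm, about 170 g, in a well of the rack. Origin: centre of its underside, z up. Its frosted, milky pale faces look along its own +x and -x, its polished clear faces along its +y and -y. To be left in the rack.
- cell_blue: Blue glass colour standard in cuvette form, a solid upright bar 30 x 30 x 80 mm, about 170 g, in a well of the rack. Origin: centre of its underside, z up. Its frosted, milky pale faces look along its own +x and -x, its polished clear faces along its +y and -y. To be left in the rack.
- ink_jar: Loose closed blue ink jar with red cap, 64 mm in diameter, 95 mm high, a bystander. Origin: centre of its underside.
- tea_glass: Loose waisted tea glass, 58 mm in diameter, 85 mm high, a bystander. Origin: centre of its underside.
- jar_lid: Loose red jar lid, 68 mm in diameter, 12 mm high, lying flat, a bystander. Origin: centre of its underside.
- brush: Loose wooden brush, 185 mm long, about 16 mm high, lying along its x (bristles at +x), a bystander. Origin: under the middle of its length.
- comb: Loose marbling comb, a wooden bar 200 mm long (its y) with a row of steel pins, 12 mm high, lying flat, a bystander. Origin: under the middle of the bar.
Not all that is in view belongs to the job. Of the things like the cell_green, leave any that is pink; of the rest the larger one is meant.

How it is judged:
On the way, in this order (a step that is already met when the one before it is completed fails the run):
1. the short flap is folded down flat (value of joint flap_short below 0.15 rad), for 0.2 s.
2. both long flaps are folded down flat over it (value of joint each of flap_short, flap_near, flap_far below 0.15 rad), for 0.2 s.
3. the green cell is lifted out of the rack by the fingers (height (world z) of cell_green above 0.04 m and contact force between the fingers and cell_green above 1 N), for 0.2 s.
At the end, for the whole second after the job is handed in: Flaps within 0.15 rad of flat; green cell held in the fingers, still, off carton and screen, upright to 0.12 rad, clear faces square to the beam to 0.15 rad, centre within 9 mm sideways and 15 mm in height of the beam line, 25 to 125 mm from the tube; bystanders moved under 20 mm (all of step 2 and x of cell_green_mid in the frame of beam_out between -0.009 and 0.009 m and z of cell_green_mid in the frame of beam_out between -0.015 and 0.015 m and y of cell_green_mid in the frame of beam_out between -0.125 and -0.025 m and angle between the y axis of cell_green and the y axis of lampbox, either way round below 0.15 rad and angle between cell_green's own z axis and vertical below 0.12 rad and linear speed of cell_green below 0.02 m/s and contact force between the fingers and cell_green above 1 N and contact force between cell_green and lampbox below 0.05 N and contact force between cell_green and screen below 0.05 N and distance of each of cell_amber, cell_blue, ink_jar, tea_glass, jar_lid, brush, comb from where it was at the start of the episode below 0.02 m); the arm keeps its last pose, push and grip.
It fails at once if the fingers touch the clear faces of the green cell (contact force between the fingers and cell_green_c0 above 0.5 N).
It fails at once if a long flap is folded in while the short flap still stands (value of joint flap_short above 0.5 rad and value of joint any of flap_near, flap_far below 0.7 rad).
It fails at once if a bystander is knocked away (distance of any of cell_amber, cell_blue, ink_jar, tea_glass, jar_lid, brush, comb from where it was at the start of the episode above 0.03 m).
It also fails if it takes over 61 s, if anything falls off the work surface, if the arm or the gripper's body presses on something with over 40 N, if the wrist force passes 120 N, or if a joint passes its speed limit or range.

## Working session

There is one attempt and no reset: what is moved stays moved. The work goes in short steps, Python scripts to look and compute and a tool call to move; the robot and the scene stay as the last step left them, time stands still between calls to the robot, and variables do not carry over. Pictures are saved under pics/ and viewed, at most 10 in all, crops included, and the job is handed in when it is done.

Besides the shell and the picture viewer there is one more tool, called after "Call:" in YAML: its name, and indented under it one key for each argument. move_arm: Moves the arm, as the interface text tells. Its arguments: {"type":"object","properties":{"moves":{"type":"array"},"claw":{"type":"number"},"grip_force":{"type":"number"}},"required":["moves"]}

```bash
mkdir -p pics; cat > h.py <<'E'
from station import *
import numpy as np, cv2
def K(s): return np.array([[s['fx'],0,s['cx']],[0,s['fy'],s['cy']],[0,0,1.]])
def ray(s,uv):
    p=cv2.undistortPoints(np.array([[uv]],float),K(s),np.array(s['D'],float))[0,0]
    R=np.array(s['R']);t=np.array(s['t'])
    return -R.T@t, R.T@np.array([p[0],p[1],1.])
def onz(s,uv,z):
    o,d=ray(s,uv); return o+d*(z-o[2])/d[2]
def tri(obs):
    A=np.zeros((3,3));b=np.zeros(3);L=[]
    for s,uv in obs:
        o,d=ray(s,uv);d=d/np.linalg.norm(d);P=np.eye(3)-np.outer(d,d);A+=P;b+=P@o;L.append((P,o))
    X=np.linalg.solve(A,b); return X,[round(float(np.linalg.norm(P@(X-o))),4) for P,o in L]
def proj(s,X):
    return cv2.projectPoints(np.array(X,float).reshape(-1,3),cv2.Rodrigues(np.array(s['R']))[0],np.array(s['t'],float),K(s),np.array(s['D'],float))[0][:,0]
def save(s,n): cv2.imwrite('pics/'+n,s['image'][:,:,::-1])
E
python3 - <<'E'
from h import *
np.set_printoptions(precision=4,suppress=True)
S={n:snapshot(n) for n in('scene','top')}
for n in S: save(S[n],n+'0.png')
for l in 'lampbox flap_short_edge flap_near_edge flap_far_edge beam_out screen screen_spot rack cell_green cell_green_mid cell_amber cell_blue ink_jar tea_glass jar_lid brush comb'.split():
    r={n:place_of(S[n],l) for n in S}
    for n in r: print(l,n,[(np.round(q['xy'],1).tolist(),round(q['score'],2)) for q in r[n]][:4])
    if r['scene'] and r['top']: print('   ',*tri([(S[n],r[n][0]['xy']) for n in S]))
E
```

```text
lampbox scene [([368.9, 189.1], 0.93)]
lampbox top [([210.6, 225.6], 0.75)]
    [ 0.5277  0.2022 -0.012 ] [0.0003, 0.0003]
flap_short_edge scene [([363.3, 139.9], 0.65), ([403.4, 122.0], 0.35), ([226.2, 270.7], 0.21)]
flap_short_edge top [([235.2, 187.9], 0.63), ([259.1, 192.9], 0.49)]
    [0.5724 0.0968 0.2199] [0.0018, 0.0018]
flap_near_edge scene [([342.5, 113.5], 0.56), ([225.7, 254.0], 0.27)]
flap_near_edge top [([201.1, 261.6], 0.88), ([328.1, 156.1], 0.48)]
    [0.4499 0.1547 0.2203] [0.0009, 0.0009]
flap_far_edge scene [([401.6, 123.7], 0.48)]
flap_far_edge top []
beam_out scene [([360.3, 182.5], 0.55)]
beam_out top [([258.0, 195.8], 0.72)]
    [0.5809 0.0792 0.1036] [0.005, 0.005]
screen scene [([337.8, 258.2], 0.75)]
screen top [([327.9, 168.9], 0.82), ([212.2, 224.2], 0.26)]
    [ 0.6555 -0.0731 -0.0036] [0.0007, 0.0007]
screen_spot scene [([343.1, 226.9], 0.97), ([234.6, 230.0], 0.37)]
screen_spot top [([327.1, 155.1], 0.84)]
    [ 0.661  -0.0677  0.0983] [0.0002, 0.0002]
rack scene [([231.2, 269.5], 0.56)]
rack top [([422.9, 238.0], 0.82)]
    [ 0.495 -0.282 -0.008] [0.0
[... 630 characters left out ...]
7], 0.58)]
cell_blue top [([394.6, 232.3], 0.79)]
    [ 0.5047 -0.2188  0.0062] [0.0029, 0.0029]
ink_jar scene [([277.2, 207.3], 0.61)]
ink_jar top [([319.7, 270.1], 0.72)]
    [ 0.4194 -0.0508  0.0021] [0.0026, 0.0026]
tea_glass scene [([429.4, 225.8], 0.74), ([313.3, 316.3], 0.64)]
tea_glass top [([400.0, 132.9], 0.89)]
    [ 0.7706 -0.1322  0.22  ] [0.1184, 0.1184]
jar_lid scene [([313.5, 180.8], 0.52)]
jar_lid top [([256.3, 274.8], 0.8)]
    [0.4138 0.0914 0.0141] [0.0009, 0.0009]
brush scene []
brush top [([376.7, 278.4], 0.69)]
comb scene [([430.4, 226.1], 0.73), ([252.7, 253.6], 0.3)]
comb top [([217.8, 129.9], 0.93), ([421.6, 238.4], 0.68)]
    [0.752  0.184  0.0008] [0.0015, 0.0015]
```

View pics/scene0.png

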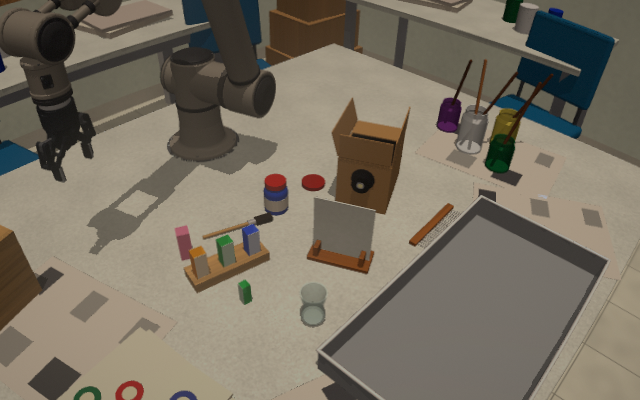

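View pics/top0.png

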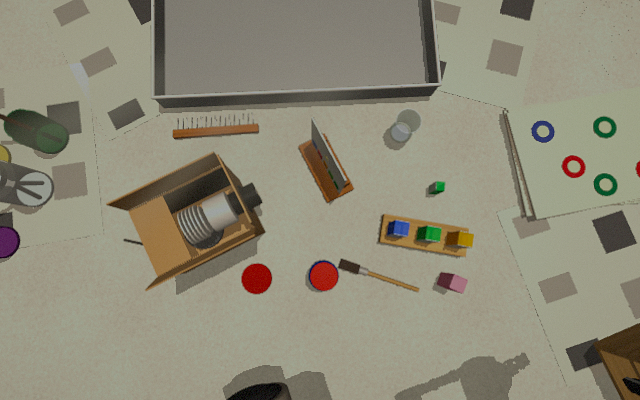

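The scene view shows the open carton, tube facing the screen, with the rack to its left and the green cell in the middle well at (226,250). The top view has the carton at about (190,220) and the green cell at (430,234). The small green block at (437,187) and the pink one at (452,282) are decoys. Next I'll check the carton and cell model against the pictures.

```bash
python3 - <<'E'
from h import *
np.set_printoptions(precision=4,suppress=True)
st=observe(); print(np.array(st['orientation']),st['eef_pos'],st['time_s'])
S={n:snapshot(n) for n in('scene','top')}
c=np.array([.5277,.2022,0]);sp=np.array([.661,-.0677]);d=sp-c[:2];yaw=np.arctan2(d[0],-d[1]);print(np.degrees(yaw))
R=np.array([[np.cos(yaw),-np.sin(yaw),0],[np.sin(yaw),np.cos(yaw),0],[0,0,1]])
W=lambda *p:c+R@np.array(p)
def line(im,s,P,col):
    uv=proj(s,P); cv2.polylines(im,[np.round(uv*4).astype(int)],False,col,1,shift=0)
out=[]
for n,(x0,y0,w,h) in {'scene':(165,90,250,190),'top':(100,130,250,190)}.items():
    s=S[n];im=cv2.resize(s['image'][:,:,::-1],None,fx=4,fy=4,interpolation=cv2.INTER_CUBIC).copy()
    line(im,s,[W(x,y,.15) for x,y in((-.07,-.1),(.07,-.1),(.07,.1),(-.07,.1),(-.07,-.1))],(0,255,0))
    line(im,s,[W(x,y,0) for x,y in((-.07,-.1),(.07,-.1),(.07,.1),(-.07,.1),(-.07,-.1))],(255,255,0))
    line(im,s,[W(.024*np.cos(a),-.13,.1+.024*np.sin(a)) for a in np.linspace(0,6.3,30)],(0,0,255))
    line(im,s,[W(0,-.13,.1),np.r_[sp,.1]],(255,0,255))
    for a in (1.57,1.87):
        line(im,s,[W(-.07-.0*1+.07*np.cos(a),y,.154+.07*np.sin(a)) for y in(-.1,.1)],(0,255,255))
        line(im,s,[W(.07-.07*np.cos(a),y,.154+.07*np.sin(a)) for y in(-.1,.1)],(255,128,0))
        line(im,s,[W(x,-.1+.07*np.cos(a),.151+.07*np.sin(a)) for x in(-.067,.067)],(255,255,255))
    out.append(cv2.resize(im[y0*4:(y0+h)*4,x0*4:(x0+w)*4],(780,593) ))
cv2.imwrite('pics/ov_s.png',out[0]);cv2.imwrite('pics/ov_t.png',out[1])
E
```

```text
[[ 0.8953  0.4455  0.    ]
 [ 0.4455 -0.8953 -0.0001]
 [-0.      0.0001 -1.    ]] [ 0.234  -0.47    0.2313] 1.8
26.284150036809336
```

View pics/ov_s.png

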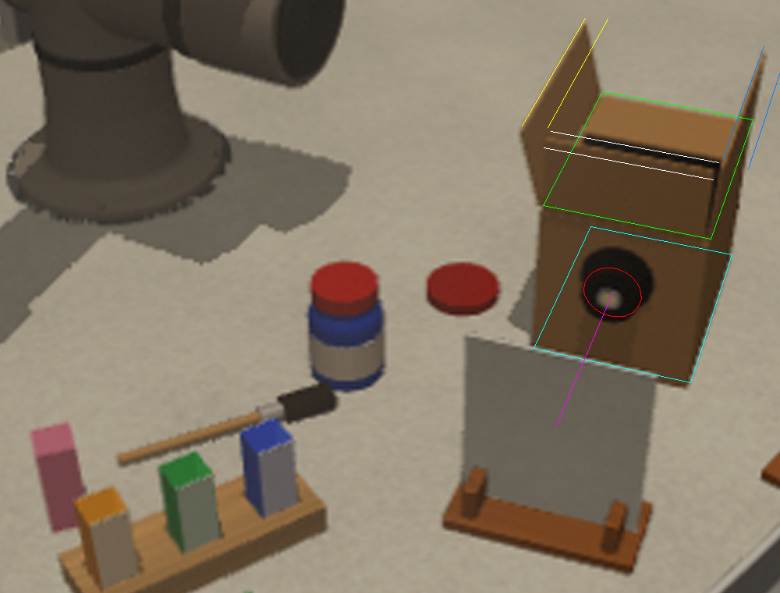

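View pics/ov_t.png

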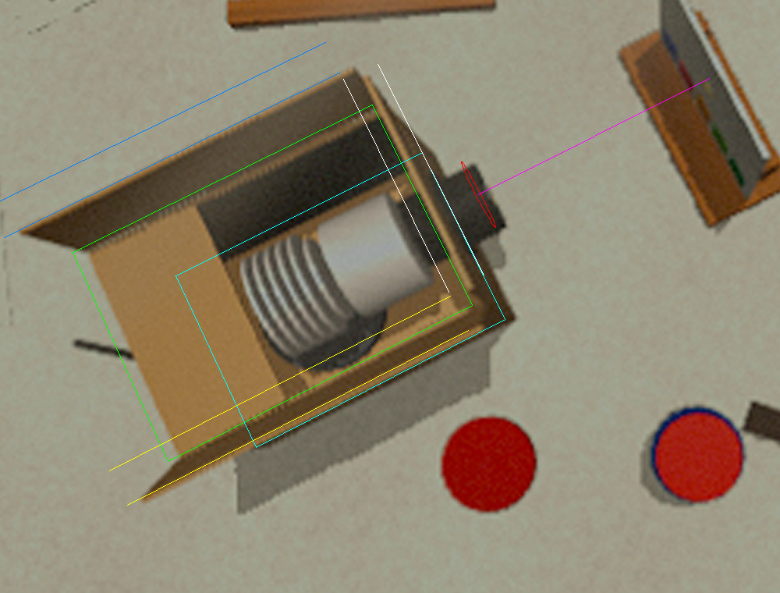

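The overlay fits to within about 5 mm, with the carton roughly 4 mm further along the beam. The short flap leans out a little in front and the long flaps lean out about 0.3 rad. The tool axes already match the carton axes: tool x = carton x, tool y = carton -y.

Call:
move_arm:
  moves:
    - [[0.05,-0.03,-0.04],0]
    - [[0.1,-0.055,-0.04],0]
    - [[0.15,-0.08,-0.04],0]
    - [[0.2,-0.105,-0.04],0]
    - [[0.25,-0.13,-0.04],0]
    - [[0.3,-0.16,-0.04],0]
    - [[0.35,-0.185,-0.04],0]
    - [[0.4,-0.21,-0.04],0]
    - [[0.45,-0.24,-0.04],0]
    - [[0.5,-0.265,-0.04],0]
    - [[0.54,-0.29,-0.04],0]
    - [[0.561,-0.298,-0.04],0]
    - [[0.561,-0.298,-0.04],0]
  claw: 0
  grip_force: 40

```text
time_s: 3.52
eef_pos: [0.6038, 0.048, 0.2706]
orientation: [[0.894, 0.448, -0.001], [0.448, -0.894, -0.0], [-0.001, -0.0, -1.0]]
contact_force: [0.3, -0.1, 0.5]
grip_width: -0.0001
grasp_force: 0.0
```

Call:
move_arm:
  moves:
    - [[0,0,0.04],0]
    - [[0,0,0.076],0]
    - [[0,-0.015,0.076],0]
    - [[0,-0.03,0.076],0]
    - [[0,-0.045,0.076],0]
    - [[0,-0.06,0.076],0]
    - [[0,-0.075,0.076],0]
    - [[0,-0.088,0.076],0]
    - [[0,-0.096,0.08],0]
    - [[0,-0.102,0.088],0]
    - [[0,-0.107,0.096],0]
    - [[0,-0.11,0.104],0]
    - [[0,-0.112,0.112],0]
    - [[0,-0.112,0.116],0]
    - [[0,-0.112,0.116],0]

```text
time_s: 5.4
eef_pos: [0.5533, 0.1468, 0.1548]
orientation: [[0.895, 0.445, -0.001], [0.445, -0.895, -0.0], [-0.001, -0.0, -1.0]]
contact_force: [1.0, -0.1, -0.3]
grip_width: 0.0002
grasp_force: 0.0
```

```bash
python3 - <<'E'
from h import *
s=snapshot('scene');t=snapshot('top')
a=cv2.resize(s['image'][80:210,300:450],(390,338));b=cv2.resize(t['image'][130:300,90:290],(400,340))[:338]
cv2.imwrite('pics/f1.png',np.hstack([a,b])[:,:,::-1])
E
```

```text
(no output)
```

View pics/f1.png

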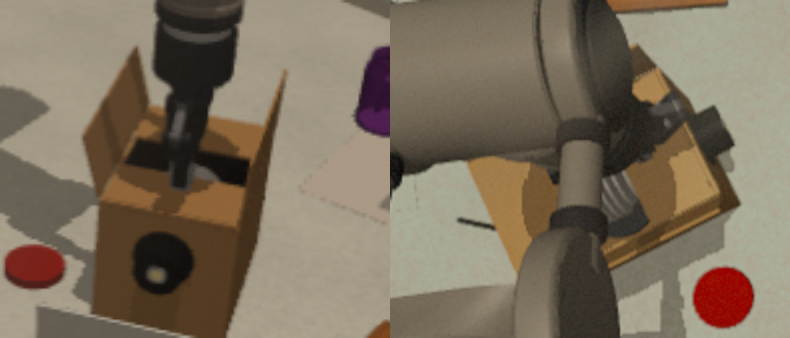

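The short flap is down flat in the scene view at about (180,190). Next is the near flap, after a slight extra press.

Call:
move_arm:
  moves:
    - [[0,0,0.003],0]
    - [[0,0,0.003],0]
    - [[0,0,0.003],0]
    - [[0,0,-0.06],0]
    - [[0,0,-0.115],0]
    - [[-0.05,-0.02,-0.115],0]
    - [[-0.1,-0.04,-0.115],0]
    - [[-0.148,-0.056,-0.115],0]
    - [[-0.148,-0.056,-0.115],0]
    - [[-0.148,-0.056,-0.08],0]
    - [[-0.148,-0.056,-0.043],0]
    - [[-0.13,-0.056,-0.043],0]
    - [[-0.115,-0.056,-0.043],0]
    - [[-0.1,-0.056,-0.043],0]
    - [[-0.085,-0.056,-0.043],0]
    - [[-0.07,-0.056,-0.043],0]
    - [[-0.055,-0.056,-0.043],0]
    - [[-0.042,-0.056,-0.042],0]
    - [[-0.036,-0.056,-0.034],0]
    - [[-0.031,-0.056,-0.026],0]

```text
time_s: 8.0
eef_pos: [0.5011, 0.1835, 0.1807]
orientation: [[0.895, 0.446, 0.0], [0.446, -0.895, -0.0], [0.0, 0.0, -1.0]]
contact_force: [-0.3, -0.8, 0.3]
grip_width: -0.0004
grasp_force: 0.4
```

Call:
move_arm:
  moves:
    - [[0.004,0,0.008],0]
    - [[0.007,0,0.016],0]
    - [[0.009,0,0.024],0]
    - [[0.009,0,0.026],0]
    - [[0.009,0,0.026],0]

```text
time_s: 8.62
eef_pos: [0.5089, 0.1874, 0.156]
orientation: [[0.895, 0.446, 0.001], [0.446, -0.895, 0.0], [0.001, 0.0, -1.0]]
contact_force: [-2.0, -0.1, 7.1]
grip_width: 0.0002
grasp_force: 3.4
```

Call:
move_arm:
  moves:
    - [[0,0,-0.06],0]
    - [[0,0,-0.115],0]
    - [[0.06,0,-0.115],0]
    - [[0.12,0,-0.115],0]
    - [[0.175,0,-0.115],0]
    - [[0.175,0,-0.115],0]
    - [[0.175,0,-0.08],0]
    - [[0.175,0,-0.043],0]
    - [[0.16,0,-0.043],0]
    - [[0.145,0,-0.043],0]
    - [[0.13,0,-0.043],0]
    - [[0.115,0,-0.043],0]
    - [[0.1,0,-0.043],0]
    - [[0.085,0,-0.043],0]
    - [[0.072,0,-0.043],0]
    - [[0.064,0,-0.038],0]
    - [[0.058,0,-0.03],0]
    - [[0.053,0,-0.022],0]
    - [[0.049,0,-0.014],0]
    - [[0.046,0,-0.006],0]

```text
time_s: 11.12
eef_pos: [0.5499, 0.2078, 0.1605]
orientation: [[0.895, 0.446, -0.0], [0.446, -0.895, -0.0], [-0.0, 0.0, -1.0]]
contact_force: [0.7, 1.2, -0.0]
grip_width: 0.0002
grasp_force: 0.3
```

Call:
move_arm:
  moves:
    - [[0,0,0.006],0]
    - [[0,0,0.006],0]
    - [[0,0,0.006],0]
    - [[0,0,-0.05],0]
    - [[0,0,-0.11],0]

```text
time_s: 11.75
eef_pos: [0.5496, 0.2077, 0.2715]
orientation: [[0.895, 0.446, -0.003], [0.446, -0.895, -0.001], [-0.003, -0.001, -1.0]]
contact_force: [2.0, 0.9, 0.8]
grip_width: -0.0002
grasp_force: 0.0
```

```bash
python3 - <<'E'
from h import *
s=snapshot('scene');t=snapshot('top');w=snapshot('wrist')
a=cv2.resize(s['image'][80:210,300:450],(390,338));b=cv2.resize(w['image'],(400,250));b=np.vstack([b,np.zeros((88,400,3),np.uint8)])
cv2.imwrite('pics/f2.png',np.hstack([a,b])[:,:,::-1])
E
```

```text
(no output)
```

View pics/f2.png

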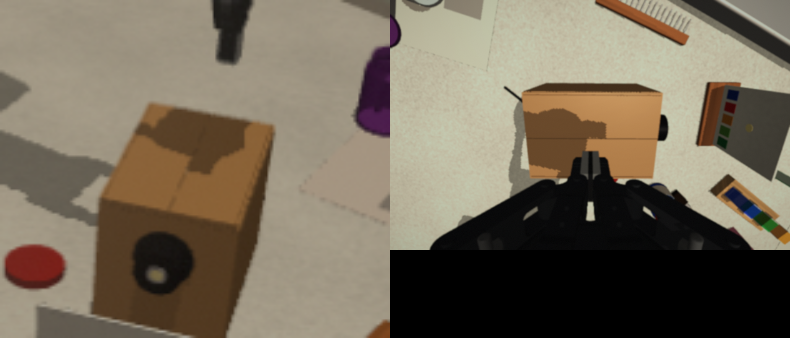

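All three flaps are shut, and the lid shows flat in both views. Next I'll move above the green cell, opening the fingers and turning to the rack.

Call:
move_arm:
  moves:
    - [[-0.03,0.047,0],-6]
    - [[-0.06,0.094,0],-12]
    - [[-0.09,0.14,0],-18]
    - [[-0.12,0.187,0],-24]
    - [[-0.15,0.234,0],-30]
    - [[-0.18,0.28,0],-36]
    - [[-0.21,0.327,0],-42]
    - [[-0.24,0.374,0],-48]
    - [[-0.266,0.417,0],-54.4]
    - [[-0.266,0.417,0],-54.4]
    - [[-0.266,0.417,0.02],-54.4]
    - [[-0.266,0.417,0.02],-54.4]
  claw: 0.0854

```text
time_s: 13.4
eef_pos: [0.4968, -0.2825, 0.2489]
orientation: [[0.159, 0.987, -0.004], [0.987, -0.159, 0.003], [0.003, -0.005, -1.0]]
contact_force: [0.6, -0.2, 0.1]
grip_width: 0.0856
grasp_force: 0.0
```

```bash
python3 - <<'E'
from h import *
np.set_printoptions(precision=4,suppress=True)
o=observe();print(o['eef_pos'],o['orientation'][0],o['orientation'][1])
S={n:snapshot(n) for n in('scene','top','wrist')}
save(S['wrist'],'w1.png')
G=np.array([.499,-.285,.048])
for l in 'cell_green cell_green_mid cell_amber cell_blue rack beam_out screen_spot lampbox'.split():
    ob=[]
    for n in S:
        r=place_of(S[n],l); print(l,n,[(np.round(q['xy'],1).tolist(),round(q['score'],2)) for q in r][:3])
        if 'green' in l and r: r=sorted(r,key=lambda q:np.linalg.norm(proj(S[n],G)[0]-q['xy']))
        if r: ob.append((S[n],r[0]['xy']))
    if len(ob)>1: print('  ',*tri(ob)); print('  ',[onz(s,u,{'cell_green':.008,'cell_green_mid':.048,'rack':0,'cell_amber':.008,'cell_blue':.008,'lampbox':0}.get(l,.1))[:2] for s,u in ob])
# green top face centre
for n in('wrist',):
    s=S[n];hsv=cv2.cvtColor(s['image'],cv2.COLOR_RGB2HSV)
    m=((hsv[...,0]>50)&(hsv[...,0]<75)&(hsv[...,1]>130)&(hsv[...,2]>60)).astype(np.uint8)
    k,L,st,c=cv2.connectedComponentsWithStats(m)
    for i in range(1,k):
        if st[i,4]>60:
            cn=cv2.findContours((L==i).astype(np.uint8),0,1)[0][0]
            bp=cv2.boxPoints(cv2.minAreaRect(cn));print('blob',st[i,4],c[i],onz(s,c[i],.088));print(np.array([onz(s,p,.088)[:2] for p in bp]))
E
```

```text
[ 0.4968 -0.2825  0.2489] [ 0.159   0.9873 -0.0041] [ 0.9873 -0.159   0.0034]
cell_green scene [([228.5, 264.7], 0.74), ([184.2, 254.1], 0.62), ([247.7, 301.2], 0.58)]
cell_green top [([442.3, 280.1], 0.84), ([424.3, 233.1], 0.62), ([430.4, 191.1], 0.62)]
cell_green wrist [([397.4, 176.3], 0.95), ([249.7, 207.9], 0.78), ([319.7, 165.6], 0.56)]
   [ 0.4987 -0.2834  0.0117] [0.0031, 0.0031, 0.003]
   [array([ 0.4987, -0.2799]), array([ 0.4995, -0.2877]), array([ 0.4958, -0.2831])]
cell_green_mid scene [([227.7, 252.4], 0.93), ([183.8, 242.7], 0.65), ([242.6, 292.9], 0.63)]
cell_green_mid top [([449.1, 283.0], 0.89), ([427.3, 230.5], 0.84), ([435.3, 192.2], 0.75)]
cell_green_mid wrist [([320.6, 172.7], 0.78), ([402.3, 179.7], 0.64), ([244.8, 219.7], 0.56)]
   [ 0.5008 -0.2813  0.0517] [0.0022, 0.0021, 0.004]
   [array([ 0.4996, -0.2781]), array([ 0.5031, -0.2823]), array([ 0.4969, -0.2837])]
cell_amber scene [([202.2, 277.4], 0.73), ([251.2, 255.9], 0.68)]
cell_amber top [([446.9, 239.3], 0.72), ([189.7, 220.6], 0.5)]
cell_amber wrist [([313.8, 215.7], 0.73), ([507.3, 103.1], 0.47)]
   
[... 1089 characters left out ...]
0.0661  0.0932] [0.001, 0.001]
   [array([ 0.6631, -0.0712]), array([ 0.6552, -0.0665])]
lampbox scene [([366.1, 189.1], 0.64), ([251.7, 250.8], 0.31)]
lampbox top [([212.0, 226.8], 0.93)]
lampbox wrist []
   [ 0.5235  0.1973 -0.0112] [0.0016, 0.0016]
   [array([0.5314, 0.1838]), array([0.5238, 0.1955])]
blob 692 [318.4783 178.828 ] [ 0.4951 -0.2809  0.088 ]
[[ 0.4847 -0.2644]
 [ 0.5103 -0.2685]
 [ 0.5058 -0.2983]
 [ 0.4795 -0.2941]]
blob 221 [410.3032 185.8824] [ 0.5898 -0.3038  0.088 ]
[[ 0.5817 -0.2949]
 [ 0.5994 -0.2977]
 [ 0.5985 -0.312 ]
 [ 0.5806 -0.3092]]
blob 70 [495.3286 392.3571] [ 0.6865 -0.616   0.088 ]
[[ 0.675  -0.6219]
 [ 0.6931 -0.602 ]
 [ 0.6989 -0.6112]
 [ 0.6807 -0.6314]]
```

View pics/w1.png

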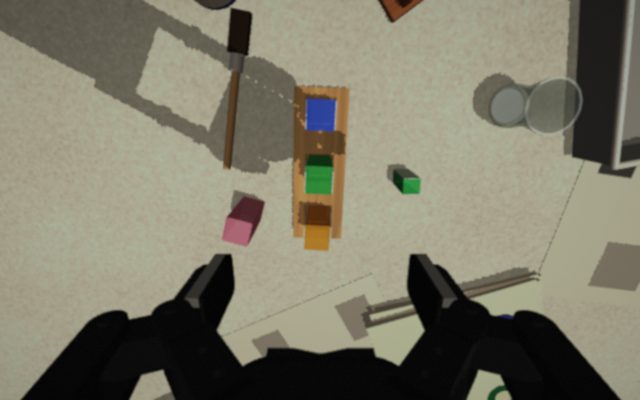

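The wrist view shows the rack straight below, with green at (319,175), blue at (320,113) and amber at (317,238). The small green decoy is off at (408,180). I'll check the row and column limits of the top face numerically.

```bash
python3 - <<'E'
from h import *
np.set_printoptions(precision=4,suppress=True)
s=snapshot('wrist');im=s['image']
print([(r,*im[r,317:321].mean(0).astype(int)) for r in range(148,200,2)])
print([(c,*im[162:176,c].mean(0).astype(int)) for c in range(296,346,2)])
a=np.radians(-9.3);ux=np.array([np.cos(a),np.sin(a)]);uy=np.array([-ux[1],ux[0]])
c=np.array([.497,-.2825])
for z in(.088,.026): print(z,proj(s,[np.r_[c+.015*i*ux+.015*j*uy,z] for i,j in((1,1),(1,-1),(-1,-1),(-1,1))]))
E
```

```text
[(148, np.int64(124), np.int64(89), np.int64(50)), (150, np.int64(100), np.int64(71), np.int64(40)), (152, np.int64(88), np.int64(64), np.int64(36)), (154, np.int64(39), np.int64(48), np.int64(21)), (156, np.int64(13), np.int64(46), np.int64(15)), (158, np.int64(13), np.int64(46), np.int64(15)), (160, np.int64(14), np.int64(47), np.int64(16)), (162, np.int64(12), np.int64(45), np.int64(15)), (164, np.int64(20), np.int64(66), np.int64(24)), (166, np.int64(39), np.int64(124), np.int64(49)), (168, np.int64(42), np.int64(134), np.int64(52)), (170, np.int64(42), np.int64(134), np.int64(53)), (172, np.int64(42), np.int64(134), np.int64(53)), (174, np.int64(46), np.int64(137), np.int64(55)), (176, np.int64(42), np.int64(132), np.int64(52)), (178, np.int64(37), np.int64(127), np.int64(49)), (180, np.int64(41), np.int64(132), np.int64(52)), (182, np.int64(47), np.int64(138), np.int64(55)), (184, np.int64(48), np.int64(138), np.int64(55)), (186, np.int64(48), np.int64(139), np.int64(55)), (188, np.int64(47), np.int64(138), np.int64(55)), (190, np.int64(46), np.int64(137), np.int64(54)), (192, 
[... 938 characters left out ...]
int64(45)), (326, np.int64(36), np.int64(112), np.int64(44)), (328, np.int64(37), np.int64(113), np.int64(44)), (330, np.int64(35), np.int64(110), np.int64(46)), (332, np.int64(90), np.int64(113), np.int64(72)), (334, np.int64(158), np.int64(120), np.int64(74)), (336, np.int64(157), np.int64(114), np.int64(65)), (338, np.int64(151), np.int64(109), np.int64(62)), (340, np.int64(153), np.int64(111), np.int64(64)), (342, np.int64(161), np.int64(117), np.int64(67)), (344, np.int64(165), np.int64(140), np.int64(104))]
0.088 [[334.8314 164.9756]
 [334.3396 192.7632]
 [306.169  192.682 ]
 [305.8415 164.8908]]
0.026 [[332.532  155.0435]
 [332.1732 178.734 ]
 [308.391  178.665 ]
 [308.1715 154.9718]]
```

Model and picture agree to about 1.5 mm, so I'll descend and grip.

Call:
move_arm:
  moves:
    - [[0,-0.0015,0.05],0]
    - [[0,-0.0015,0.1],0]
    - [[0,-0.0015,0.15],0]
    - [[0,-0.0015,0.18],0]
    - [[0,-0.0015,0.204],0]
    - [[0,-0.0015,0.204],0]
    - [[0,-0.0015,0.204],0]

```text
time_s: 15.68
eef_pos: [0.4968, -0.2842, 0.0483]
orientation: [[0.159, 0.987, 0.001], [0.987, -0.159, -0.001], [-0.001, 0.001, -1.0]]
contact_force: [1.0, -0.1, 0.7]
grip_width: 0.0855
grasp_force: 0.0
```

Call:
move_arm:
  moves:
    - [[0,0,0],0]
    - [[0,0,0],0]
    - [[0,0,0],0]
    - [[0,0,0],0]
    - [[0,0,0],0]
    - [[0,0,0],0]
    - [[0,0,0],0]
    - [[0,0,0],0]
  claw: 0.02
  grip_force: 50

```text
time_s: 16.68
eef_pos: [0.4964, -0.284, 0.0478]
orientation: [[0.159, 0.987, 0.001], [0.987, -0.159, -0.001], [-0.001, 0.001, -1.0]]
contact_force: [-0.9, 0.6, 5.6]
grip_width: 0.0293
grasp_force: 49.8
```

Call:
move_arm:
  moves:
    - [[0,0,-0.02],0]
    - [[0,0,-0.04],0]
    - [[0,0,-0.08],0]
    - [[0,0,-0.12],0]
    - [[0,0,-0.16],0]
    - [[0,0,-0.19],0]
    - [[0,0,-0.19],0]
    - [[0,0,-0.19],0]

```text
time_s: 17.68
eef_pos: [0.4956, -0.2833, 0.2355]
orientation: [[0.159, 0.987, -0.002], [0.987, -0.159, 0.002], [0.001, -0.003, -1.0]]
contact_force: [-0.2, 0.9, -2.4]
grip_width: 0.0295
grasp_force: 49.8
```

```bash
python3 - <<'E'
from h import *
np.set_printoptions(precision=4,suppress=True)
o=observe();e=np.array(o['eef_pos']);R=np.array(o['orientation']);print(e,o['grip_width'],o['grasp_force'])
S={n:snapshot(n) for n in('scene','top','wrist')}
save(S['wrist'],'w2.png')
for l in('cell_green_mid','cell_green'):
    ob=[]
    for n in S:
        r=place_of(S[n],l); print(l,n,[(np.round(q['xy'],1).tolist(),round(q['score'],2)) for q in r][:4])
        g=e+[0,0,0 if 'mid' in l else -.04]
        r=[q for q in r if np.linalg.norm(proj(S[n],g)[0]-q['xy'])<25]
        if r: ob.append((S[n],r[0]['xy']))
    if len(ob)>1:
        X,res=tri(ob);print('  ',X,res,'tool',R.T@(X-e))
# beam: candidate mouth/spot from more looks
for k in range(2):
    s=snapshot('scene');t=snapshot('top')
    for l in('beam_out','screen_spot','lampbox','screen'):
        a=place_of(s,l);b=place_of(t,l)
        if a and b: print(l,*tri([(s,a[0]['xy']),(t,b[0]['xy'])]))
E
```

```text
[ 0.4956 -0.2833  0.2355] 0.029490071707091142 49.782443046569824
cell_green_mid scene [([215.5, 188.6], 0.98), ([243.0, 292.4], 0.76), ([185.7, 245.3], 0.63)]
cell_green_mid top [([462.7, 226.4], 0.62), ([450.4, 284.0], 0.62)]
cell_green_mid wrist [([409.3, 181.3], 0.81), ([242.6, 221.2], 0.81), ([322.3, 255.5], 0.78)]
   [ 0.4969 -0.2843  0.2336] [0.0011, 0.0021, 0.0013] tool [-0.0008  0.0015  0.0019]
cell_green scene [([185.1, 251.9], 0.61), ([220.3, 200.1], 0.57), ([246.6, 300.2], 0.56)]
cell_green top [([453.0, 231.5], 0.83), ([446.6, 276.7], 0.75), ([434.9, 193.5], 0.74)]
cell_green wrist [([249.2, 214.7], 0.87), ([321.6, 227.2], 0.73), ([404.9, 177.7], 0.71)]
   [ 0.4949 -0.2795  0.2003] [0.0027, 0.0025, 0.0021] tool [ 0.0035 -0.0011  0.0352]
beam_out [ 0.5234 -0.1262  0.0247] [0.2228, 0.2228]
screen_spot [ 0.6591 -0.0637  0.098 ] [0.0013, 0.0013]
lampbox [0.5267 0.1949 0.0001] [0.0014, 0.0014]
screen [ 0.6545 -0.0653 -0.009 ] [0.0018, 0.0018]
beam_out [0.5871 0.0807 0.102 ] [0.0004, 0.0004]
screen_spot [ 0.6578 -0.0644  0.1022] [0.0014, 0.0014]
lampbox [ 0.5245  0.2029 -0.0018] [0.0014, 0.0014]
screen [ 0.6561 -0.067  -0.0082] [0.0044, 0.0044]
```

View pics/w2.png

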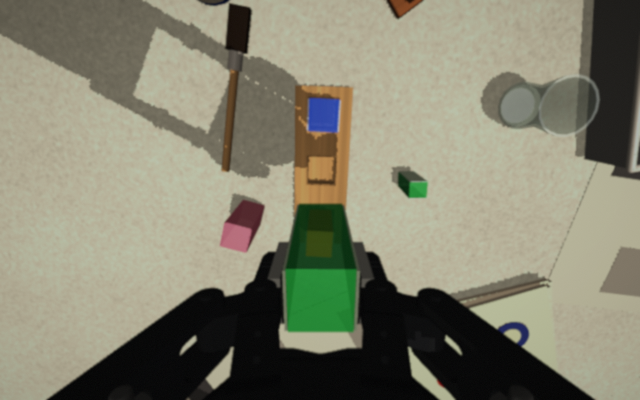

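The cell is gripped centrally on its frosted sides and hangs upright, with green at (320,265), and its well in the rack is empty. Now I'll carry it over the light path.

Call:
move_arm:
  moves:
    - [[0.03,0.007,-0.02],-3.6]
    - [[0.07,0.016,-0.03],-8]
    - [[0.11,0.025,-0.03],-13]
    - [[0.15,0.034,-0.03],-18]
    - [[0.19,0.043,-0.03],-22]
    - [[0.23,0.052,-0.03],-26]
    - [[0.265,0.06,-0.03],-30]
    - [[0.295,0.066,-0.03],-34]
    - [[0.312,0.07,-0.03],-35.8]
    - [[0.318,0.071,-0.03],-35.8]
    - [[0.318,0.071,-0.01],-35.8]
    - [[0.318,0.071,0.03],-35.8]
    - [[0.318,0.071,0.07],-35.8]
    - [[0.318,0.071,0.1],-35.8]
    - [[0.318,0.071,0.125],-35.8]
    - [[0.318,0.071,0.135],-35.8]
    - [[0.318,0.071,0.135],-35.8]
    - [[0.318,0.071,0.135],-35.8]

```text
time_s: 21.38
eef_pos: [0.6176, 0.0185, 0.1036]
orientation: [[-0.448, 0.894, 0.002], [0.894, 0.448, -0.0], [-0.001, 0.002, -1.0]]
contact_force: [-1.2, 0.1, -1.7]
grip_width: 0.0298
grasp_force: 49.8
```

```bash
python3 - <<'E'
from h import *
np.set_printoptions(precision=4,suppress=True)
o=observe();e=np.array(o['eef_pos']);print(e,o['time_s'],o['grip_width'],o['contact_force'],o['orientation'][0:2])
M=[];Q={l:[] for l in('screen_spot','beam_out','lampbox','cell_green_mid','cell_green')}
for k in range(3):
    S={n:snapshot(n) for n in('scene','top','wrist')}
    for l in Q:
        ob=[]
        for n in S:
            r=place_of(S[n],l)
            g={'cell_green_mid':e,'cell_green':e-[0,0,.04],'beam_out':[.585,.0815,.1],'screen_spot':[.659,-.0655,.1],'lampbox':[.526,.199,0]}[l]
            r=[q for q in r if np.linalg.norm(proj(S[n],g)[0]-q['xy'])<25]
            if r: ob.append((S[n],r[0]['xy']))
        if len(ob)>1: Q[l].append(tri(ob)[0])
for l in Q: print(l,np.array(Q[l]))
s=S['scene']; w=S['wrist']['image']
a=cv2.resize(s['image'][80:290,290:460],(324,400));cv2.imwrite('pics/f3.png',np.hstack([a,cv2.resize(w,(470,294)) if 0 else np.vstack([cv2.resize(w,(470,294)),np.zeros((106,470,3),np.uint8)])])[:,:,::-1])
E
```

```text
[0.6176 0.0185 0.1036] 21.375 0.02978078898894519 [-1.1868  0.1346 -1.7315] [[-0.4482  0.8939  0.0023]
 [ 0.8939  0.4482 -0.0004]]
screen_spot [[ 0.6629 -0.0614  0.0984]
 [ 0.6579 -0.0598  0.104 ]
 [ 0.6574 -0.0661  0.0978]]
beam_out [[0.5868 0.0792 0.1023]
 [0.5851 0.0807 0.1009]
 [0.5836 0.079  0.0965]]
lampbox []
cell_green_mid [[0.6214 0.0164 0.0953]
 [0.6159 0.0183 0.0976]]
cell_green [[0.6166 0.0204 0.0659]
 [0.6143 0.0189 0.0636]
 [0.6172 0.0229 0.0645]]
```

View pics/f3.png

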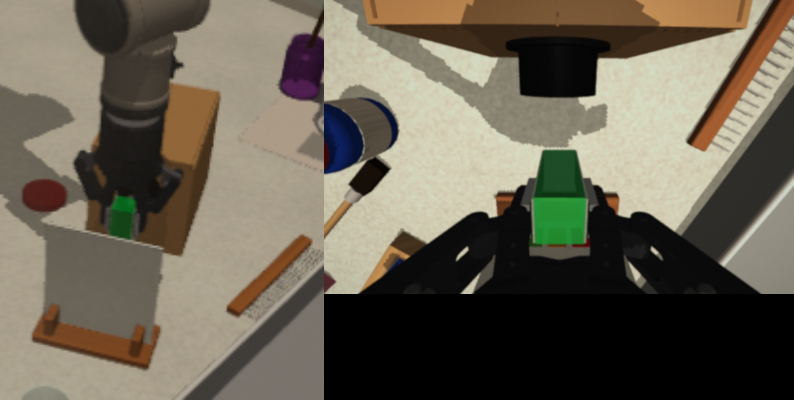

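The tube (column 558) and the cell (column 559) line up in the wrist view. The cell is upright, clear of tube and screen, about 1 mm off the beam line and 4 mm off in height. Handing in.

```bash
python3 -c "
from station import *
print(observe()['joint_velocities']);print(hand_in())"
```

```text
[-1.07168233e-03 -1.24246016e-03 -3.38610950e-04  1.44991730e-04
 -1.55570861e-05  6.18335929e-04]
the job is handed in; nothing more can be done
None
```

I handed the job in with the carton shut and the green cell held upright in the beam by its frosted faces, about 1 mm off the beam line sideways and 4 mm high by my measurements; the hand-in gave no verdict.

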